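# Load a battery pack and hold its cover ready over the cells

## Robot

A 6-joint arm with a two-finger parallel gripper is mounted at the origin on a cart in front of the work surface, level with it; the furniture and walls round the work are solid. World frame = base frame: x ahead of the robot, y to its left, z up, the work surface at z = 0. Lengths are in m, angles in rad, forces in N, time in s.
With the tool pointing down it reaches from about 0.4 to 0.825 m from the base axis. Payload 7 kg.
Tool frame: the origin (TCP) lies midway between the tips of the shut fingers; the grasp point (between the pads) lies 19 mm behind it; z points along the fingers, y is the line along which they close (so a half turn about z gives the same grasp; the last joint's range is limited). The gripper opens to 88 mm and grips with 3 to 60 N. Pads are 19 mm wide; open, the fingers measure 130 mm over their backs; the gripper's body (78 mm by 193 mm) begins 47 mm behind the grasp point.
Start: joints at [-0.895, 0.359, 0.012, 0, -1.224, -0.288], TCP at [0.255, -0.625, 0.227] pointing down, gripper open.
Joint ranges: [-3.07, 3.07], [-1.43, 2.12], [-1.02, 1.25], [-3.03, 1.67], [-3.05, -0], [-3.03, 3.03]. Speed limits (rad/s): [2.39, 2.39, 3.01, 3.14, 3.14, 3.14].

## Interface

Orientations are given as [roll, pitch, yaw] about the fixed x, y, z axes, in that order (R = Rz(yaw) Ry(pitch) Rx(roll)).
In Python, from station import arm, grab_frame, camera_params, spot_in gives the robot as it stands.
- The arm moves only by the shell command python3 -m jog 'ROWS' [FORCE]. ROWS is JSON, a list that holds one entry, the list of rows, each a list of 7 numbers: the shift along the tool's x, y, z in mm, then the turn, a rotation vector about the tool's x, y, z in rad, then the finger opening in mm, from 0 to 87.6. In form: [[[x, y, z, wx, wy, wz, fingers], ...]]. A call has 1 to 20 rows; each row is the pose to reach, as a shift and turn from the pose commanded when the call began, along the tool's axes at that moment; what a row does not reach only later rows make up. A row lasts 1/8 s, in which the tool goes at most 62.5 mm and 10.7 degrees, less where a joint would pass 70% of its speed; a pose out of reach is approached as far as the arm can. A call with a gripper value outside its range is refused whole. The fingers move at their own pace and stop on an object; FORCE is the grip in N (left out, the last holds). Time passes only in rows, so rows that repeat a pose let the fingers close. It gives the time, the measured TCP pose, the force, the opening and the grip force at its end, in the units of the state.
- arm.get_state(): the state, without advancing time (a new reading comes with each control period).
- grab_frame(name): name is "scene" or "side" or "wrist"; returns (picture, depth): 480x640x3 uint8, blue, green, red; 480x640 float32, m along the optical axis (not along the pixel's ray), 0 where there is no reading.
- camera_params(name): a dict with "mtx" (3x3 intrinsics, pixels), "k1" (the pictures are not rectified: a ray, as slopes to the right and down, at radius r is drawn at 1 + k1 r^2 times it, then the intrinsics apply), "R" (3x3) and "t" (3): a world point X has camera coordinates R X + t. Camera axes: x right, y down, z forward; pixel columns grow to the right and rows downward; lengths in m; the calibration is good to about 2 mm. A picture is of the moment at which its call begins: read the wrist's pose just before it. camera_params takes no time and is no camera call; for the wrist camera it gives the pose at the moment of the call.
- arm.job_done(): hands the job in; it is judged then, once.
Trained networks look in the newest picture that a camera, given by its name, has taken for a name from the list of things; names that differ only in an ending like _2 or _b are one class to them, and where a whole thing is asked for, a point or a joint stands for the part that bears it (a point fixed in the world has none). Each returns a list of dicts, best first, with "confidence" (0 to 1); they miss things now and then, are a little off and sometimes report something else, mostly with a low value. They report only what shows in the picture. A call takes as long as a camera call.
- spot_in(query, camera): "uv" ([column, row] in pixels, amid what is visible of it).
The state is a dict: "t": time; "q": joint angles; "qd": joint speeds; "joint_efforts": joint torques, N m; "eef_pos": TCP position; "ee_rot": TCP orientation; "force": force on the tool from outside, world axes, zero at the start; "moment": the same for the moment, N m; "width": finger opening in m; "gripper_force": force on a finger pad.
Only numpy, scipy, OpenCV 4.12 (cv2) and the standard library are available. Lean on these libraries where they do the work, as an engineer would, in place of code of your own. Each camera call takes 0.05 s, during which the arm holds its last target. There are 200 camera calls.

## Task

Finish loading the battery pack: stand the loose steel cell and the black protection module fully down in the two empty bays of the open grey tray (the module goes in the longer end bay), lowering them gently, not dropping them. Then bring the grey cover across and hold it level and squarely lined up over the tray, socket end above the module, its lower edge about a finger's width (some 12 mm) above the tops of the cells, so that I can plug in the sense lead; on the way and there it must not touch the cells, the module or the tray, since its contact strips would short the cells. Finish while still holding the cover there, and leave the two bottles and the solder spool where they stand.

Things in the scene. Friction and masses are not known exactly. Their poses are not given: they have to be found in the camera images.
- case: Open grey tray, lower half of a pack shell, loose (0.5 kg), 144.5 mm long (x), 37 wide (y), 34 high; walls 3.5, floor 4 mm. Origin: centre of its underside. Row of bays 30 mm wide (y), ribs 28 mm high between: cell bays 30 mm long (x) centred at x = -54, -21, +11 mm, module bay 40 mm long at +49 mm. Bays -54 and +11 hold cells, their tops 69 mm over the bench.
- cell_bay (a point): Centre of the floor of the empty cell bay (4 mm over the bench), at x = -21 mm in the tray, between two cells.
- module_bay (a point): Centre of the floor of the empty module bay (4 mm over the bench), at x = +49 mm in the tray, 40 mm along the tray's x axis by 30 mm across.
- cell: The loose battery cell, a bare steel cylinder 26 mm in diameter, 65 mm high with its small raised pole on top, 0.09 kg, standing upright on the bench. Origin: centre of its underside; z up.
- module: Protection module, a black block 35 mm (its x) by 25 mm (y), 53 mm high, with brass studs on top up to 57 mm, about 0.12 kg, standing upright on the bench; fits its bay either way round. Origin: centre of its underside; z up.
- cover: Grey plastic cover, the upper half of the shell, lying on the bench on its rim, open downwards and hollow: 144.5 mm long (x), 37 mm wide (y), 39 mm high, about 0.13 kg, stiff. Origin: centre of the plane of its lower edge; z up. A black two-pole socket stands 9 mm up from its top near the +x end. In place, its x axis points the same way as the tray's.
- cover_socket (a point): Top of the black socket on the cover, 45 mm from the cover's centre towards +x, 48 mm above its lower edge.
- cell_end: Cell of the same kind (26 mm in diameter, 65 mm high), already standing in the tray's outermost cell bay. Origin: centre of its underside.
- cell_mid: Cell of the same kind, already standing in the tray's bay beside the module bay. Origin: centre of its underside.
- ipa_bottle: White bottle with a red cap, 44 mm in diameter, 119 mm high, standing on the bench between the microscope's foot and the tray; leave it alone. Origin: centre of its underside.
- flux_bottle: Yellow bottle with a black cap, 32 mm in diameter, 74 mm high, standing far back; leave it alone. Origin: centre of its underside.
- solder_spool: Reel of solder wire standing on its flange, 52 mm in diameter, 40 mm high; leave it alone. Origin: centre of its underside.
- microscope: Microscope stand, fixed, in the way between cover and tray. In its own frame (origin on its underside, z 40 mm below the bench top): foot 130 by 150 mm, 22 mm high, centred at x 94, y 309 mm; a 46 mm wide boom (x 71 to 117) rises from the foot to y = -84 mm, its top 80 mm over the bench at the foot, 190 mm beside the tray's near end, 280 mm at most.

How it is judged:
On the way:
1. the loose cell and the module stand fully down in their own bays, let go (x of cell in the frame of case between -0.02525 and -0.01725 m and y of cell in the frame of case between -0.004 and 0.004 m and z of cell in the frame of case between 0.001 and 0.008 m and angle between each of cell, module's own z axis and vertical below 0.1 rad and x of module in the frame of case between 0.04475 and 0.05275 m and y of module in the frame of case between -0.004 and 0.004 m and z of module in the frame of case between 0.001 and 0.008 m and contact force between the fingers and cell below 0.1 N and contact force between the fingers and module below 0.1 N), for 0.2 s.
At the end, for the whole second after the job is handed in: Both parts and the two first cells stand on their bay floors (4 mm, upright); the held cover is still, within 6 mm of the tray's centre and 5 degrees of its direction and of level, socket end over the module, its lower edge 4 to 22 mm above the cell tops, touching no cell, module or tray (all of step 1 and x of cell_end in the frame of case between -0.05775 and -0.04975 m and y of cell_end in the frame of case between -0.004 and 0.004 m and z of cell_end in the frame of case between 0.001 and 0.008 m and angle between each of cell_end, cell_mid's own z axis and vertical below 0.1 rad and x of cell_mid in the frame of case between 0.00725 and 0.01525 m and y of cell_mid in the frame of case between -0.004 and 0.004 m and z of cell_mid in the frame of case between 0.001 and 0.008 m and horizontal distance between cover and case below 0.006 m and angle between the x axis of cover and the x axis of case, either way round below 0.09 rad and x of cover_socket in the frame of case above 0.025 m and angle between cover's own z axis and vertical below 0.09 rad and z of cover in the frame of case between 0.073 and 0.091 m and linear speed of cover below 0.02 m/s and angular speed of cover below 0.15 rad/s and contact force between the fingers and cover above 1 N and contact force between cover and case below 0.1 N and contact force between cover and cell_end below 0.1 N and contact force between cover and cell_mid below 0.1 N and contact force between cover and cell below 0.1 N and contact force between cover and module below 0.1 N); the arm keeps its last pose, push and grip.
It fails at once if the cover touches a cell, the module or the tray (contact force between cover and case above 0.5 N or contact force between cover and cell_end above 0.5 N or contact force between cover and cell_mid above 0.5 N or contact force between cover and cell above 0.5 N or contact force between cover and module above 0.5 N).
It fails at once if the cell or the module is dropped (falls free by more than about 10 mm) or rammed into the tray ((contact force between the fingers and cell below 0.1 N and linear speed of cell above 0.45 m/s) or (contact force between the fingers and module below 0.1 N and linear speed of module above 0.45 m/s) or contact force between any of cell, module and case above 60 N).
It fails at once if a bottle or the solder spool is moved by more than 20 mm or tipped (distance of any of ipa_bottle, flux_bottle, solder_spool from where it was at the start of the episode above 0.02 m or angle between any of ipa_bottle, flux_bottle, solder_spool's own z axis and vertical above 0.3 rad).
It also fails if it takes over 69 s, if anything falls off the work surface, if the arm or the gripper's body presses on something with over 40 N, if the wrist force passes 120 N, or if a joint passes its speed limit or range.

## Working session

There is one attempt and no reset: what is moved stays moved. The work goes in short steps, Python scripts to look and compute and a shell command to move; the robot and the scene stay as the last step left them, time stands still between calls to the robot, and variables do not carry over. Pictures are saved under pics/ and viewed, at most 10 in all, crops included, and the job is handed in when it is done.

```bash
ls; mkdir -p pics; cat > h.py <<'E'
import numpy as np, cv2
from station import arm, grab_frame, camera_params, spot_in
def cloud(name):
    p=camera_params(name); im,d=grab_frame(name)
    K=np.array(p["mtx"]); R=np.array(p["R"]); t=np.array(p["t"])
    v,u=np.mgrid[0:480,0:640].astype(float)
    n=cv2.undistortPoints(np.stack([u.ravel(),v.ravel()],1)[:,None],K,np.array([p["k1"],0,0,0.]))[:,0]
    z=d.ravel(); C=np.c_[n*z[:,None],z]
    W=((C-t)@R).reshape(480,640,3); W[d==0]=np.nan
    return im,W
E
python3 - <<'E'
from h import *
s=arm.get_state(); print(s["t"],s["eef_pos"],s["ee_rot"],s["width"])
for n in["scene","side","wrist"]:
    im,W=cloud(n); cv2.imwrite(f"pics/{n}0.png",im); np.save(n+"0.npy",W)
    p=camera_params(n); print(n,-np.array(p["R"]).T@np.array(p["t"]),np.array(p["mtx"])[0,0])
    for q in["case","cell","module","cover","cover_socket","ipa_bottle","flux_bottle","solder_spool","microscope","cell_bay","module_bay"]:
        r=spot_in(q,n)
        for o in r[:3]:
            u,v=map(int,o["uv"]); print(n,q,u,v,round(o["confidence"],2),np.round(W[v,u],3))
E
```

```text
pics
0.0 [ 0.25502727 -0.62443385  0.22561443] [ 3.13991460e+00 -1.53328888e-04 -2.75391828e+00] 0.0878793788487369
scene [ 0.051538   -0.88123899  0.47678313] 497.34687936496056
scene case 394 317 0.74 [ 0.482 -0.36   0.018]
scene cover 261 212 0.61 [0.444 0.102 0.035]
scene cover_socket 263 213 0.45 [0.444 0.091 0.036]
scene ipa_bottle 369 261 0.72 [ 0.539 -0.2    0.03 ]
scene cell_bay 394 315 0.66 [ 0.481 -0.361  0.023]
scene module_bay 389 313 0.64 [ 0.472 -0.358  0.028]
scene module_bay 376 299 0.49 [ 0.454 -0.345  0.052]
side [ 0.33918443 -0.84939183  0.57820377] 497.51781634698625
side case 360 340 0.69 [ 0.51  -0.368  0.036]
side case 293 203 0.39 [0.474 0.022 0.04 ]
side cell 406 229 0.85 [ 0.677 -0.103  0.035]
side module 426 275 0.89 [ 0.662 -0.245  0.036]
side cover 292 204 0.91 [0.472 0.023 0.038]
side cover 360 341 0.25 [ 0.51  -0.368  0.034]
side cover_socket 291 200 0.67 [0.472 0.037 0.039]
side ipa_bottle 358 251 0.61 [ 0.548 -0.208  0.076]
side flux_bottle 449 240 0.8 [ 0.737 -0.168  0.047]
side solder_spool 461 310 0.61 [ 0.684 -0.341  0.039]
side cell_bay 361 340 0.77 [ 0.511 -0.37   0.037]
side module_bay 360 342 0.69 [ 0.51  -0.367  0.03 ]
wrist [ 0.18477501 -0.65226674  0.38446965] 362.2171223386427
wrist module_bay 460 474 0.57 [ 0.504 -0.33   0.03 ]
```

View pics/side0.png

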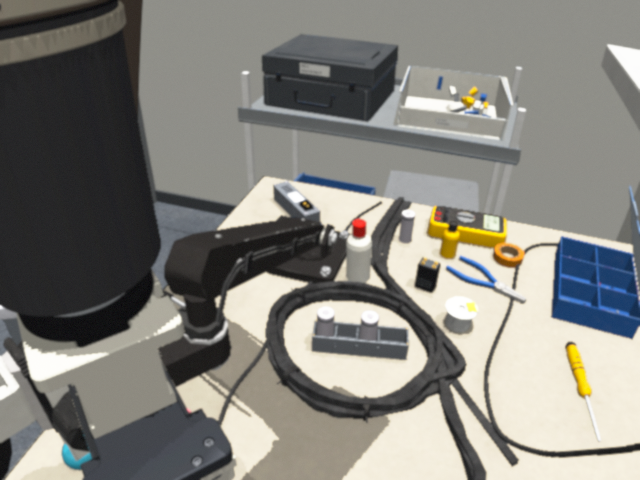

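```bash
python3 - <<'E'
import numpy as np
P=np.concatenate([np.load(n+"0.npy").reshape(-1,3) for n in("scene","side")])
P=P[np.isfinite(P).all(1)]
# coarse height map, max z in 2cm cells
m=(P[:,0]>.3)&(P[:,0]<.86)&(P[:,1]>-.5)&(P[:,1]<.25)&(P[:,2]<.5); Q=P[m]
i=((Q[:,0]-.3)/.02).astype(int); j=((Q[:,1]+.5)/.02).astype(int)
H=np.full((28,38),-99.); np.maximum.at(H,(i,j),Q[:,2]*1000)
print("y->",[int(-500+20*k) for k in range(38)])
for a in range(28): print(300+20*a,' '.join('%4d'%h if h>-90 else '   .' for h in H[a]))
E
```

```text
y-> [-500, -480, -460, -440, -420, -400, -380, -360, -340, -320, -300, -280, -260, -240, -220, -200, -180, -160, -140, -120, -100, -80, -60, -40, -20, 0, 20, 40, 60, 80, 100, 120, 140, 160, 180, 200, 220, 240]
300    2  271  283  283  277  270  259  246    2    .    .    1    3    3    2    2    .    .    .    .    1    0    0    0    0    1    1    .    .    .    .    .    .    .    .    .    .    .
320    3  230  264  280  272  264  253  245  234  223    3    3    4    3    3    5    1    .    .    .    0    0    0    0    0    3    2    1    0    .    .    .    .    .    .    .    .    .
340    3    3    3  242  262  258  249  239  229  221  210  198    3    3    4    4    3   -1    0    0    0    0   -1    0    0    2    3    2    3    1    .    .    .    .    .    .    .    .
360    3    3    4    3   15  236  241  234  223  214  207  198  184    3    3    4    2    3    0    0    0    1    1    0    0    2    2    2    3    3    3    2    .    .    .    .    .    .
380    3    3    3    3   27   29   29  221  218  209  200  192  180  172  159    4    2   20    7    0    0   -1 
[... 3841 characters left out ...]
 15   14    4    3   37   43   50   40   40   38    .    2    1    .    .    .    .    .    .    .    .    .    .    .
800   22  414  414  414  414  391    3    4    3   13   13   14   10    4    4    3    4   29   40   48   49   42   39    .    .    .    .    .    .    .    .    .    .    .    .    .    .    .
820   23   24  414  414  414  416  417    4    4   14   12   10   10    4   20   21   19   39   41   46   47   41    .    .    .    .    .    .    .    .    .    .    .    .    .    .    .    .
840    4    3  439  487  414  414  416  416  416    3    5    3   11   11   22   21   31   40   40   42   40   40    .    .    .    .    .    .    .    .    .    .    .    .    .    .    .    .
```

The side view shows the tray at about (360,340), with cells at (325,318) and (369,323). The cover is at (295,203), the loose cell at (407,226), the module at (427,275) and the boom at (250,250).

View pics/scene0.png

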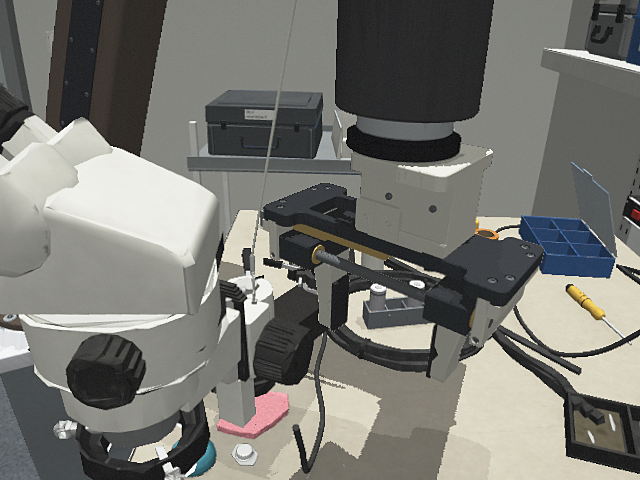

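```bash
python3 - <<'E'
import numpy as np, cv2
from scipy.optimize import least_squares
for n in("scene","side"):
    P=np.load(n+"0.npy").reshape(-1,3); P=P[np.isfinite(P).all(1)]
    def box(x0,x1,y0,y1,z0,z1):
        return P[(P[:,0]>x0)&(P[:,0]<x1)&(P[:,1]>y0)&(P[:,1]<y1)&(P[:,2]>z0)&(P[:,2]<z1)]
    def rect(Q,name):
        if len(Q)<20: print(n,name,len(Q));return
        (c,s,a)=cv2.minAreaRect((Q[:,:2]*1000).astype(np.float32)); print(n,name,len(Q),np.round(c,1),np.round(s,1),round(a,1),"z",np.round(np.median(Q[:,2])*1000,1))
    rect(box(.42,.6,-.42,-.31,.030,.040),"trayrim")
    rect(box(.43,.482,-.38,-.31,.062,.08),"cell_end")
    rect(box(.49,.545,-.40,-.34,.062,.08),"cell_mid")
    rect(box(.43,.54,-.06,.14,.034,.046),"covertop")
    rect(box(.43,.54,-.06,.14,.0465,.056),"socket")
    rect(box(.63,.7,-.27,-.21,.05,.062),"module")
    rect(box(.63,.71,-.13,-.07,.06,.075),"cell")
    rect(box(.52,.59,-.23,-.15,.1,.125),"ipa")
    rect(box(.7,.76,-.2,-.14,.06,.085),"flux")
    rect(box(.64,.73,-.38,-.3,.034,.046),"spool")
    rect(box(.42,.7,-.42,-.2,-.01,.01),"bench")
E
```

```text
scene trayrim 372 [ 490.1 -345.4] [39.3 94.6] 71.1 z 32.4
scene cell_end 125 [ 460.9 -337.4] [21.9 25.6] 23.9 z 66.4
scene cell_mid 87 [ 526.2 -355.9] [22.2 22.8] 51.7 z 66.5
scene covertop 11
scene socket 0
scene module 0
scene cell 0
scene ipa 0
scene flux 0
scene spool 0
scene bench 2717 [ 558.8 -310. ] [277.6 219.2] 0.2 z -0.7
side trayrim 811 [ 515.1 -351.5] [ 40.6 143.9] 71.5 z 34.1
side cell_end 218 [ 463.9 -335.2] [25.7 25.4] 17.4 z 68.9
side cell_mid 211 [ 525.6 -355.3] [23.9 25.2] 10.1 z 68.9
side covertop 677 [483.1  44.4] [ 39.5 149.3] 19.3 z 40.2
side socket 45 [497.4   2.3] [19.5 28.2] 22.7 z 48.3
side module 203 [ 668.  -236.6] [26.  35.6] 50.3 z 54.1
side cell 95 [679.8 -94.5] [24.7 25.6] 52.5 z 64.8
side ipa 209 [ 553.1 -186.9] [22.2 24.5] 16.1 z 115.5
side flux 90 [ 746.1 -155.7] [16.4 16.1] 21.8 z 70.7
side spool 570 [ 686.7 -335.1] [52.5 49.5] 2.4 z 38.6
side bench 8858 [ 560.  -309.9] [219.9 280. ] 90.0 z 1.5
```

The scene view shows the gripper body lying wide along the finger line, the microscope head near the camera on the left, and the tray at (390,310). I have the poses I need for now. Next I'll write a target-to-row helper and work out a hover pose that gives the wrist camera one overview of everything.

```bash
cat >> h.py <<'E'
from scipy.spatial.transform import Rotation as Ro
def rel(x,y,z,yawdeg,base=None):
    s=arm.get_state() if base is None else base
    R0=Ro.from_euler("xyz",s["ee_rot"]); Rt=Ro.from_euler("xyz",[np.pi,0,np.radians(yawdeg)])
    d=R0.inv().apply(np.array([x,y,z])/1000-s["eef_pos"])*1000; w=(R0.inv()*Rt).as_rotvec()
    print(f"target {x,y,z,yawdeg}:",np.round(d,1),np.round(w,4))
E
python3 - <<'E'
from h import *
p=camera_params("wrist"); print(np.array(p["R"]).T[:,2])
print(arm.get_state()["t"])
rel(255,-624.4,330,-157.8); rel(580,-250,330,-25)
E
```

```text
[ 0.25813208  0.10631729 -0.96024188]
1.8
target (255, -624.4, 330, -157.8): [   0.     0.5 -103.4] [ 0.     -0.      0.0003]
target (580, -250, 330, -25): [-442.4  224.2 -103.4] [ 1.0000e-04  0.0000e+00 -2.3175e+00]
```

```bash
python3 -m jog '[[[0,0,-60,0,0,0,87],[0,0,-103,0,0,0,87],[-442,224,-103,0,0,-2.3175,87],[-442,224,-103,0,0,-2.3175,87],[-442,224,-103,0,0,-2.3175,87],[-442,224,-103,0,0,-2.3175,87],[-442,224,-103,0,0,-2.3175,87],[-442,224,-103,0,0,-2.3175,87],[-442,224,-103,0,0,-2.3175,87],[-442,224,-103,0,0,-2.3175,87],[-442,224,-103,0,0,-2.3175,87],[-442,224,-103,0,0,-2.3175,87],[-442,224,-103,0,0,-2.3175,87],[-442,224,-103,0,0,-2.3175,87],[-442,224,-103,0,0,-2.3175,87],[-442,224,-103,0,0,-2.3175,87],[-442,224,-103,0,0,-2.3175,87],[-442,224,-103,0,0,-2.3175,87]]]' && python3 - <<'E'
from h import *
im,W=cloud("wrist"); cv2.imwrite("pics/w1.png",im); np.save("w1.npy",W)
s=arm.get_state(); print(s["t"],s["eef_pos"],s["ee_rot"],np.degrees(s["ee_rot"][2]),s["q"],s["force"])
E
```

```text
t: 4.05
eef_pos: [0.5797, -0.2504, 0.3296]
ee_rot: [3.142, -0.0, -0.437]
force: [0.2, -0.8, -0.2]
width: 0.087
gripper_force: 0.0
4.1 [ 0.57968089 -0.25037397  0.3295697 ] [-3.14158562e+00  1.56628988e-05 -4.37053996e-01] -25.041349417825764 [-9.90960331e-02  2.41985603e-01  7.89282406e-02 -1.19891883e-05
 -1.40775141e+00  1.23284031e+00] [-0.69994573 -0.62116535 -0.51541427]
```

View pics/w1.png

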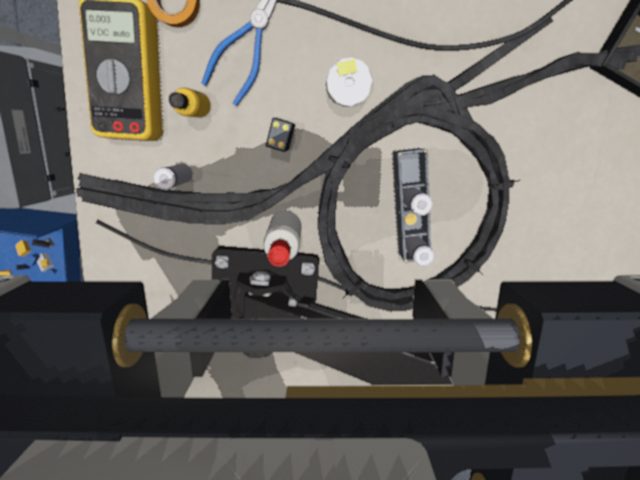

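The wrist view shows the tray at (410,205), with cells at (421,203) and (424,256) and an orange dot in the empty cell bay at (411,218). The module is at (280,134), the loose cell at (170,178) and the IPA bottle at (281,243).

```bash
python3 - <<'E'
import numpy as np, cv2
W=np.load("w1.npy")
print(np.round(W[212:226:2,405:418:3]*1000).astype(int).tolist())
P=W.reshape(-1,3); P=P[np.isfinite(P).all(1)]
def box(x0,x1,y0,y1,z0,z1):
    return P[(P[:,0]>x0)&(P[:,0]<x1)&(P[:,1]>y0)&(P[:,1]<y1)&(P[:,2]>z0)&(P[:,2]<z1)]
def rect(Q,name):
    if len(Q)<20: print(name,len(Q));return
    (c,s,a)=cv2.minAreaRect((Q[:,:2]*1000).astype(np.float32)); print(name,len(Q),np.round(c,1),np.round(s,1),round(a,1),"z",np.round(np.median(Q[:,2])*1000,1))
rect(box(.42,.6,-.42,-.31,.026,.040),"trayrim")
rect(box(.43,.482,-.38,-.31,.060,.08),"cell_end")
rect(box(.49,.545,-.40,-.34,.060,.08),"cell_mid")
rect(box(.63,.7,-.27,-.21,.048,.062),"module")
rect(box(.63,.71,-.13,-.07,.056,.075),"cell")
rect(box(.52,.59,-.23,-.15,.1,.125),"ipa")
rect(box(.42,.7,-.42,-.2,-.01,.01),"bench")
E
```

```text
[[[512, -337, 27], [510, -341, 27], [509, -344, 27], [519, -342, 67], [518, -345, 68]], [[503, -339, 5], [501, -343, 4], [499, -346, 4], [498, -350, 5], [515, -345, 66]], [[500, -338, 4], [498, -342, 4], [497, -345, 4], [495, -349, 5], [493, -353, 5]], [[497, -337, 4], [495, -341, 4], [494, -345, 4], [492, -348, 4], [490, -352, 3]], [[495, -336, 5], [493, -340, 5], [491, -343, 5], [489, -347, 4], [488, -351, 4]], [[492, -335, 5], [491, -339, 5], [489, -342, 4], [486, -347, 2], [485, -350, 4]], [[489, -334, 3], [487, -338, 3], [486, -341, 4], [484, -345, 4], [483, -349, 5]]]
trayrim 1099 [ 505.4 -383. ] [114.  144.8] 75.2 z 32.8
cell_end 365 [ 462.9 -333.3] [25.1 25. ] 42.1 z 67.7
cell_mid 397 [ 524.6 -353.7] [25.3 24.8] 64.9 z 67.7
module 681 [ 667.1 -234.8] [25.4 35.1] 48.7 z 52.9
cell 422 [679.5 -92.7] [25.7 24.8] 17.6 z 63.5
ipa 465 [ 551.6 -184.5] [24.5 23.3] 12.6 z 116.6
bench 22599 [ 560. -310.] [220. 280.] 90.0 z -0.0
```

```bash
python3 - <<'E'
from h import *
rel(679.5,-92.7,140,-25);rel(679.5,-92.7,38,-25)
E
```

```text
target (679.5, -92.7, 140, -25): [  23.7 -185.1  189.6] [-0.      0.     -0.0007]
target (679.5, -92.7, 38, -25): [  23.7 -185.1  291.6] [-0.      0.     -0.0007]
```

```bash
python3 -m jog '[[[23.7,-185,100,0,0,0,70],[23.7,-185,190,0,0,0,70],[23.7,-185,190,0,0,0,70],[23.7,-185,190,0,0,0,70],[23.7,-185,190,0,0,0,70],[23.7,-185,190,0,0,0,70],[23.7,-185,190,0,0,0,70]]]' && python3 - <<'E'
from h import *
im,W=cloud("wrist"); cv2.imwrite("pics/w2.png",im)
P=W.reshape(-1,3); P=P[np.isfinite(P).all(1)]
for z0 in(.056,.03):
  Q=P[(P[:,0]>.65)&(P[:,0]<.71)&(P[:,1]>-.13)&(P[:,1]<-.06)&(P[:,2]>z0)&(P[:,2]<.072)]
  print(len(Q),cv2.minAreaRect((Q[:,:2]*1000).astype(np.float32)),np.median(Q[:,2]))
rel(679.5,-92.7,38,-25)
E
```

```text
t: 4.97
eef_pos: [0.68, -0.0936, 0.1416]
ee_rot: [-3.141, -0.002, -0.437]
force: [-0.4, 0.6, 0.3]
width: 0.0699
gripper_force: 0.0
1105 ((680.0967407226562, -92.20938873291016), (25.266132354736328, 25.36443328857422), 89.00865173339844) 0.06363820040690817
1368 ((680.0967407226562, -92.20938873291016), (25.266132354736328, 25.36443328857422), 89.00865173339844) 0.06336543277551993
target (679.5, -92.7, 38, -25): [ -1.2  -0.6 103.8] [-0.0013 -0.0028 -0.0008]
```

```bash
python3 -m jog '[[[0.3,-0.6,50,0,0,0,60],[0.3,-0.6,90,0,0,0,50],[0.3,-0.6,102,0,0,0,40],[0.3,-0.6,102,0,0,0,34],[0.3,-0.6,102,0,0,0,24],[0.3,-0.6,102,0,0,0,22],[0.3,-0.6,102,0,0,0,22],[0.3,-0.6,102,0,0,0,22],[0.3,-0.6,102,0,0,0,22]]]' 20 && python3 - <<'E'
from h import *
rel(680,-92.3,140,-25)
rel(494.2,-343.7,150,-25)
E
```

```text
t: 6.15
eef_pos: [0.6814, -0.0924, 0.0397]
ee_rot: [-3.14, -0.003, -0.436]
force: [-0.5, -0.3, 7.5]
width: 0.0256
gripper_force: 20.0
target (680, -92.3, 140, -25): [  -0.9    0.4 -100.3] [-0.0012 -0.0032  0.0007]
target (494.2, -343.7, 150, -25): [ -63.3  306.7 -110.8] [-0.0012 -0.0032  0.0007]
```

```bash
python3 -m jog '[[[0,0,-40,0,0,0,22],[0,0,-90,0,0,0,22],[0,0,-112,0,0,0,22],[-64,307,-112,0,0,0,22],[-64,307,-112,0,0,0,22],[-64,307,-112,0,0,0,22],[-64,307,-112,0,0,0,22],[-64,307,-112,0,0,0,22],[-64,307,-112,0,0,0,22],[-64,307,-112,0,0,0,22],[-64,307,-112,0,0,0,22],[-64,307,-112,0,0,0,22],[-64,307,-112,0,0,0,22]]]' && python3 - <<'E'
from h import *
im,W=cloud("wrist"); cv2.imwrite("pics/w3.png",im); np.save("w3.npy",W)
s=arm.get_state();print(s["force"],s["width"],s["gripper_force"])
P=W.reshape(-1,3); P=P[np.isfinite(P).all(1)]
def box(x0,x1,y0,y1,z0,z1):
    return P[(P[:,0]>x0)&(P[:,0]<x1)&(P[:,1]>y0)&(P[:,1]<y1)&(P[:,2]>z0)&(P[:,2]<z1)]
def rect(Q,name):
    if len(Q)<20: print(name,len(Q));return
    (c,s,a)=cv2.minAreaRect((Q[:,:2]*1000).astype(np.float32)); print(name,len(Q),np.round(c,1),np.round(s,1),round(a,1),"z",np.round(np.median(Q[:,2])*1000,1))
rect(box(.43,.485,-.38,-.31,.060,.08),"cell_end")
rect(box(.495,.545,-.40,-.34,.060,.08),"cell_mid")
rect(box(.42,.61,-.41,-.30,.028,.040),"rim")
for z in range(100,200,6): rect(box(.45,.54,-.40,-.3,z/1000,z/1000+.006),"held%d"%z)
E
```

```text
t: 7.78
eef_pos: [0.4927, -0.3428, 0.1495]
ee_rot: [-3.142, 0.0, -0.435]
force: [0.5, -0.2, -1.4]
width: 0.0252
gripper_force: 19.9
[ 0.39771019 -0.38770055 -0.73826896] 0.025502103860043823 19.938692450523376
cell_end 0
cell_mid 1156 [ 524.5 -354. ] [25.4 25.2] 74.0 z 67.7
rim 2025 [ 514.3 -350.4] [ 37.3 143.5] 71.6 z 33.3
held100 0
held106 27 [ 499.4 -345.3] [23.7  7.8] 68.4 z 111.4
held112 140 [ 497.8 -345.8] [25.4 11. ] 59.2 z 115.1
held118 147 [ 497.5 -346. ] [25.8 11.8] 56.5 z 121.4
held124 158 [ 497.9 -345.6] [25.4 11.1] 59.2 z 127.1
held130 186 [ 497.9 -345.7] [25.6 11.4] 57.8 z 133.0
held136 193 [ 498.4 -345.3] [25.1 10.6] 60.9 z 139.1
held142 220 [ 498.1 -345.5] [25.5 11.1] 57.9 z 145.2
held148 378 [ 498.1 -344.7] [55.4 12. ] 63.0 z 151.5
held154 666 [ 498.2 -344.2] [56.7 12.4] 62.0 z 157.1
held160 705 [ 498.5 -344.2] [53.9 12.3] 62.1 z 163.1
held166 932 [ 498.5 -344.3] [52.2 12.2] 61.8 z 169.1
held172 1450 [ 498.5 -344.6] [50.2 11. ] 65.9 z 173.5
held178 413 [ 493.3 -341.8] [48.  21.3] 64.9 z 181.2
held184 350 [ 493.1 -342. ] [44.9 21.3] 65.0 z 186.5
held190 528 [ 492.1 -342.5] [40.  22.5] 65.6 z 195.2
held196 259 [ 489.1 -340.1] [33.6 15.4] 64.8 z 197.7
```

View pics/w3.png

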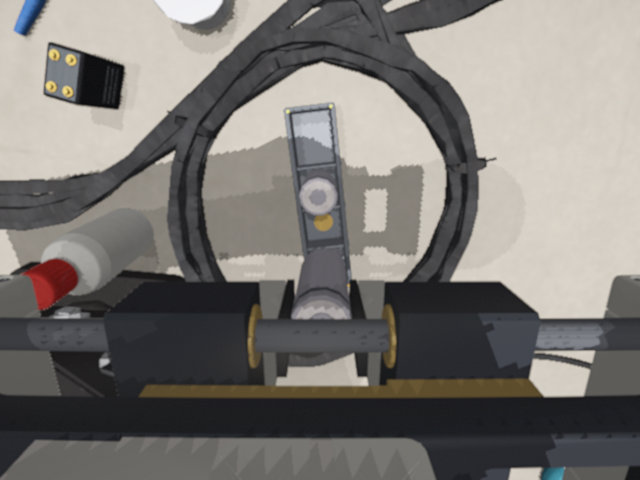

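The held cell is upright between the pads at (320,285), and the empty bay with its orange pad is at (323,222). I'll fit the held cell's axis.

```bash
python3 - <<'E'
from h import *
from scipy.optimize import least_squares
W=np.load("w3.npy");P=W.reshape(-1,3); P=P[np.isfinite(P).all(1)]
for a,b in((.112,.122),(.122,.132),(.132,.142)):
    Q=P[(P[:,0]>.45)&(P[:,0]<.54)&(P[:,1]>-.40)&(P[:,1]<-.3)&(P[:,2]>a)&(P[:,2]<b)][:,:2]*1000
    r=least_squares(lambda c:np.hypot(*(Q-c).T)-13,[492,-343],loss="soft_l1"); print(r.x,np.abs(r.fun).mean())
rel(494.4,-343.8,149.5,-25)
E
```

```text
[ 490.9813555  -341.75090435] 0.17748626989060007
[ 491.07241672 -341.66335736] 0.18401265027331587
[ 491.1596725  -341.50235291] 0.17143268796318994
target (494.4, -343.8, 149.5, -25): [ 2.  0. -0.] [0.     0.0002 0.0011]
```

```bash
python3 -m jog '[[[3.9,0.5,0,0,0,0,22],[3.9,0.5,20,0,0,0,22],[3.9,0.5,35,0,0,0,22],[3.9,0.5,35,0,0,0,22],[3.9,0.5,35,0,0,0,22],[3.9,0.5,35,0,0,0,22]]]' && python3 - <<'E'
from h import *
from scipy.optimize import least_squares
im,W=cloud("wrist");P=W.reshape(-1,3); P=P[np.isfinite(P).all(1)]
s=arm.get_state(); print(s["eef_pos"])
for a,b in((.078,.088),(.088,.1),(.1,.107)):
    Q=P[(P[:,0]>.45)&(P[:,0]<.54)&(P[:,1]>-.40)&(P[:,1]<-.3)&(P[:,2]>a)&(P[:,2]<b)][:,:2]*1000
    r=least_squares(lambda c:np.hypot(*(Q-c).T)-13,[492,-343],loss="soft_l1"); print(r.x,np.abs(r.fun).mean(),len(Q))
def rect(n,x0,x1,y0,y1,z0,z1):
    Q=P[(P[:,0]>x0)&(P[:,0]<x1)&(P[:,1]>y0)&(P[:,1]<y1)&(P[:,2]>z0)&(P[:,2]<z1)]
    print(n,cv2.minAreaRect((Q[:,:2]*1000).astype(np.float32)),np.median(Q[:,2]))
rect("mid",.495,.545,-.40,-.34,.060,.072)
rect("rim",.42,.61,-.41,-.30,.028,.040)
E
```

```text
t: 8.57
eef_pos: [0.4959, -0.3458, 0.1153]
ee_rot: [-3.142, -0.001, -0.436]
force: [-0.5, 0.4, -0.3]
width: 0.0253
gripper_force: 19.9
[ 0.49585522 -0.34576256  0.11523831]
[ 494.25882497 -344.78359994] 0.17499510638922386 233
[ 494.35649988 -344.61548431] 0.1780832107046315 331
[ 494.41476722 -344.48511972] 0.18255279273913338 226
mid ((524.7033081054688, -353.7994079589844), (25.359027862548828, 25.075481414794922), 67.15986633300781) 0.06758709314167081
rim ((522.05859375, -352.9340515136719), (37.27463912963867, 127.191162109375), 71.57331848144531) 0.03330332283216741
```

```bash
python3 -m jog '[[[-0.3,-0.7,0,0,0,0,22],[-0.3,-0.7,20,0,0,0,22],[-0.3,-0.7,40,0,0,0,22],[-0.3,-0.7,55,0,0,0,22],[-0.3,-0.7,62,0,0,0,22],[-0.3,-0.7,66,0,0,0,22],[-0.3,-0.7,66,0,0,0,22],[-0.3,-0.7,66,0,0,0,22]]]'
```

```text
t: 9.62
eef_pos: [0.4959, -0.345, 0.0491]
ee_rot: [-3.142, -0.001, -0.436]
force: [-0.4, 0.3, 0.1]
width: 0.0255
gripper_force: 19.9
```

```bash
python3 -m jog '[[[0,0,1.5,0,0,0,22],[0,0,3,0,0,0,22],[0,0,4.5,0,0,0,22],[0,0,5.5,0,0,0,22],[0,0,5.5,0,0,0,22],[0,0,5.5,0,0,0,22]]]'
```

```text
t: 10.38
eef_pos: [0.4957, -0.3451, 0.0437]
ee_rot: [3.141, -0.001, -0.436]
force: [-1.5, 0.8, 4.7]
width: 0.0258
gripper_force: 20.0
```

```bash
python3 -m jog '[[[0,0,0,0,0,0,30],[0,0,0,0,0,0,34],[0,0,0,0,0,0,36],[0,0,-10,0,0,0,38],[0,0,-40,0,0,0,38],[0,0,-100,0,0,0,60],[0,0,-110,0,0,0,60],[0,0,-110,0,0,0,60]]]' && python3 - <<'E'
from h import *
im,W=cloud("wrist");P=W.reshape(-1,3); P=P[np.isfinite(P).all(1)]
def rect(n,x0,x1,y0,y1,z0,z1):
    Q=P[(P[:,0]>x0)&(P[:,0]<x1)&(P[:,1]>y0)&(P[:,1]<y1)&(P[:,2]>z0)&(P[:,2]<z1)]
    if len(Q)>10: print(n,cv2.minAreaRect((Q[:,:2]*1000).astype(np.float32)),np.median(Q[:,2]))
rect("mid",.508,.545,-.40,-.34,.060,.075)
rect("cell",.475,.5075,-.37,-.32,.060,.075)
rect("mod",.63,.7,-.27,-.21,.048,.062)
rect("rim",.42,.61,-.41,-.30,.028,.040)
rel(667.2,-235,150,-40);rel(667.2,-235,33,-40)
E
```

```text
t: 11.38
eef_pos: [0.496, -0.3449, 0.1545]
ee_rot: [-3.141, -0.003, -0.436]
force: [-0.3, 0.1, -0.4]
width: 0.059
gripper_force: 0.0
mid ((524.5440673828125, -353.8164978027344), (24.992847442626953, 25.35076141357422), 62.87264633178711) 0.06766232849884213
cell ((490.7939147949219, -343.9738464355469), (25.519563674926758, 32.67070770263672), 87.05799865722656) 0.06767144015796511
mod ((666.9598388671875, -235.30484008789062), (26.883378982543945, 35.25434875488281), 47.5790901184082) 0.052890836232727625
rim ((513.927978515625, -350.2051086425781), (37.262474060058594, 144.27444458007812), 71.53524017333984) 0.03334790447108478
target (667.2, -235, 150, -40): [ 109.5 -172.     3.1] [-4.000e-04 -1.000e-04  2.616e-01]
target (667.2, -235, 33, -40): [ 109.5 -172.   120.1] [-4.000e-04 -1.000e-04  2.616e-01]
```

```bash
python3 -m jog '[[[109.5,-172,3,0,0,0.279,75],[109.5,-172,3,0,0,0.279,75],[109.5,-172,3,0,0,0.279,75],[109.5,-172,3,0,0,0.279,75],[109.5,-172,3,0,0,0.279,75],[109.5,-172,3,0,0,0.279,75]]]' && python3 - <<'E'
from h import *
im,W=cloud("wrist");P=W.reshape(-1,3); P=P[np.isfinite(P).all(1)]
def rect(n,x0,x1,y0,y1,z0,z1):
    Q=P[(P[:,0]>x0)&(P[:,0]<x1)&(P[:,1]>y0)&(P[:,1]<y1)&(P[:,2]>z0)&(P[:,2]<z1)]
    if len(Q)>10: print(n,cv2.minAreaRect((Q[:,:2]*1000).astype(np.float32)),np.median(Q[:,2]),len(Q))
rect("mod",.63,.7,-.27,-.20,.048,.062)
rect("mod",.63,.7,-.27,-.20,.051,.056)
s=arm.get_state();print(s["eef_pos"],np.degrees(s["ee_rot"][2]))
E
```

```text
t: 12.18
eef_pos: [0.6661, -0.2357, 0.1491]
ee_rot: [3.141, 0.002, -0.716]
force: [0.8, -0.2, 0.2]
width: 0.0748
gripper_force: 0.0
mod ((667.377197265625, -235.266357421875), (24.69283103942871, 34.88223648071289), 48.82364273071289) 0.05314093632401586 1575
mod ((667.29931640625, -235.2632598876953), (24.594884872436523, 34.760894775390625), 48.82364273071289) 0.053134063803343776 1468
[ 0.6661261  -0.23601247  0.149615  ] -41.04455318543436
```

```bash
python3 -m jog '[[[0.5,-1.2,50,0,0,0,60],[0.5,-1.2,100,0,0,0,50],[0.5,-1.2,116,0,0,0,40],[0.5,-1.2,116,0,0,0,34],[0.5,-1.2,116,0,0,0,28],[0.5,-1.2,116,0,0,0,22],[0.5,-1.2,116,0,0,0,22],[0.5,-1.2,116,0,0,0,22],[0.5,-1.2,116,0,0,0,22]]]' 20 && python3 - <<'E'
from h import *
rel(561,-366,150,-18.4)
E
```

```text
t: 13.35
eef_pos: [0.6699, -0.235, 0.0364]
ee_rot: [-3.14, -0.003, -0.715]
force: [-1.0, -0.4, 6.1]
width: 0.0253
gripper_force: 19.8
target (561, -366, 150, -18.4): [   3.9  170.1 -113.8] [-0.0007 -0.0033 -0.3935]
```

```bash
python3 -m jog '[[[0,0,-40,0,0,0,22],[0,0,-90,0,0,0,22],[0,0,-115,0,0,0,22],[2,170,-115,0,0,-0.395,22],[2,170,-115,0,0,-0.395,22],[2,170,-115,0,0,-0.395,22],[2,170,-115,0,0,-0.395,22],[2,170,-115,0,0,-0.395,22],[2,170,-115,0,0,-0.395,22],[2,170,-115,0,0,-0.395,22],[2,170,-115,0,0,-0.395,22]]]' && python3 - <<'E'
from h import *
im,W=cloud("wrist"); cv2.imwrite("pics/w4.png",im); np.save("w4.npy",W)
s=arm.get_state();print(s["eef_pos"],np.degrees(s["ee_rot"]),s["force"])
P=W.reshape(-1,3); P=P[np.isfinite(P).all(1)]
def box(x0,x1,y0,y1,z0,z1):
    return P[(P[:,0]>x0)&(P[:,0]<x1)&(P[:,1]>y0)&(P[:,1]<y1)&(P[:,2]>z0)&(P[:,2]<z1)]
def rect(Q,name):
    if len(Q)<20: print(name,len(Q));return
    (c,s,a)=cv2.minAreaRect((Q[:,:2]*1000).astype(np.float32)); print(name,len(Q),np.round(c,1),np.round(s,1),round(a,1),"z",np.round(np.median(Q[:,2])*1000,1))
rect(box(.508,.545,-.40,-.34,.060,.08),"cell_mid")
rect(box(.42,.61,-.41,-.30,.028,.040),"rim")
for z in range(106,184,6): rect(box(.52,.61,-.41,-.32,z/1000,z/1000+.006),"held%d"%z)
E
```

```text
t: 14.72
eef_pos: [0.559, -0.3637, 0.1489]
ee_rot: [-3.142, 0.0, -0.319]
force: [0.0, 0.4, -2.0]
width: 0.0248
gripper_force: 19.8
[ 0.55894889 -0.36380513  0.14895575] [-1.79999512e+02  7.49888005e-03 -1.83073187e+01] [-0.44840468  0.82490695 -1.02123234]
cell_mid 0
rim 735 [ 514.2 -350.3] [ 37.2 143.6] 71.5 z 33.4
held106 0
held112 87 [ 573.5 -368.9] [24.5  1.9] 70.2 z 115.9
held118 153 [ 573.7 -368.3] [24.8  2.4] 73.2 z 121.0
held124 161 [ 573.8 -368.5] [24.6  2.2] 71.1 z 127.0
held130 184 [ 573.7 -368.2] [24.6  2.2] 72.1 z 133.0
held136 200 [ 573.8 -368. ] [24.8  2.4] 71.9 z 139.2
held142 215 [ 574.1 -368.2] [24.4  1.9] 70.1 z 145.2
held148 344 [ 571.1 -366.6] [56.1  8.4] 71.9 z 151.6
held154 613 [ 570.6 -366.6] [55.6 10.1] 68.3 z 157.1
held160 2053 [ 565.4 -364.7] [52.9 20.6] 70.9 z 165.1
held166 1523 [ 565.4 -364.8] [51.2 18. ] 72.9 z 167.0
held172 346 [ 565.1 -364.6] [48.9  9.3] 71.4 z 175.0
held178 411 [ 559.4 -362.5] [46.9 21.6] 71.9 z 181.2
```

View pics/w4.png

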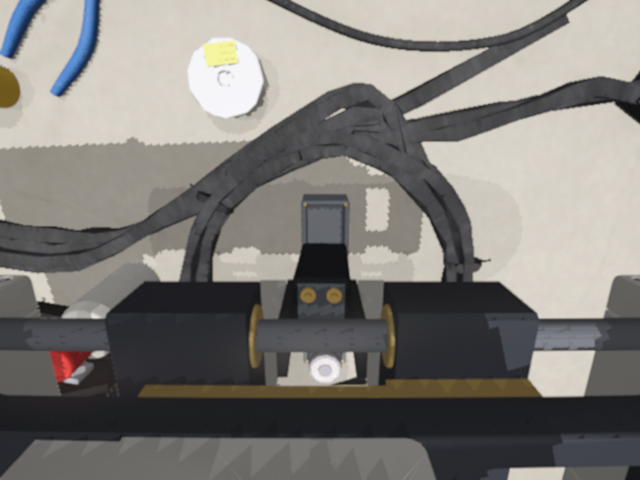

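The module is squarely held at (322,275), just short of the module bay at (325,220).

```bash
python3 -m jog '[[[4.2,1.6,0,0,0,0,22],[4.2,1.6,20,0,0,0,22],[4.2,1.6,35,0,0,0,22],[4.2,1.6,35,0,0,0,22],[4.2,1.6,35,0,0,0,22],[4.2,1.6,35,0,0,0,22]]]' && python3 - <<'E'
from h import *
im,W=cloud("wrist")
P=W.reshape(-1,3); P=P[np.isfinite(P).all(1)]
def box(x0,x1,y0,y1,z0,z1):
    return P[(P[:,0]>x0)&(P[:,0]<x1)&(P[:,1]>y0)&(P[:,1]<y1)&(P[:,2]>z0)&(P[:,2]<z1)]
def rect(Q,name):
    if len(Q)<20: print(name,len(Q));return
    (c,s,a)=cv2.minAreaRect((Q[:,:2]*1000).astype(np.float32)); print(name,len(Q),np.round(c,1),np.round(s,1),round(a,1),"mean",Q.mean(0)*1000)
rect(box(.42,.61,-.41,-.30,.028,.040),"rim")
for z in(80,90,100):rect(box(.52,.61,-.41,-.32,z/1000,z/1000+.010),"held")
E
```

```text
t: 15.52
eef_pos: [0.5625, -0.3673, 0.1149]
ee_rot: [3.141, -0.001, -0.32]
force: [-0.3, -0.6, -1.8]
width: 0.0252
gripper_force: 19.8
rim 985 [ 518.1 -351.6] [ 37.1 135.6] 71.5 mean [ 540.11510885 -357.84108536   33.18350317]
held 232 [ 577.1 -372.2] [25.   2.3] 71.9 mean [ 577.60289305 -372.21155024   85.24644106]
held 282 [ 577.2 -372.1] [25.   2.5] 70.6 mean [ 577.56973435 -372.41900236   95.0679589 ]
held 326 [ 577.3 -371.8] [24.9  2.8] 69.2 mean [ 577.80285094 -371.90164214  105.11519787]
```

```bash
python3 -m jog '[[[-0.5,-0.9,0,0,0,0,22],[-0.5,-0.9,20,0,0,0,22],[-0.5,-0.9,40,0,0,0,22],[-0.5,-0.9,57,0,0,0,22],[-0.5,-0.9,65,0,0,0,22],[-0.5,-0.9,69,0,0,0,22],[-0.5,-0.9,69,0,0,0,22],[-0.5,-0.9,69,0,0,0,22]]]'
```

```text
t: 16.58
eef_pos: [0.5623, -0.3663, 0.0457]
ee_rot: [3.141, -0.001, -0.32]
force: [0.2, -0.9, -1.5]
width: 0.025
gripper_force: 19.8
```

```bash
python3 -m jog '[[[0,0,1.5,0,0,0,22],[0,0,3,0,0,0,22],[0,0,4.5,0,0,0,22],[0,0,5.5,0,0,0,22],[0,0,5.5,0,0,0,22],[0,0,5.5,0,0,0,22]]]'
```

```text
t: 17.32
eef_pos: [0.562, -0.3664, 0.0403]
ee_rot: [3.141, -0.001, -0.32]
force: [-1.6, 0.5, 5.4]
width: 0.0251
gripper_force: 19.9
```

```bash
python3 -m jog '[[[0,0,0,0,0,0,30],[0,0,0,0,0,0,34],[0,0,0,0,0,0,36],[0,0,-10,0,0,0,38],[0,0,-40,0,0,0,38],[0,0,-100,0,0,0,60],[0,0,-160,0,0,0,60],[0,0,-200,0,0,0,60],[0,0,-200,0,0,0,60],[0,0,-200,0,0,0,60]]]' && python3 - <<'E'
from h import *
im,W=cloud("wrist");np.save("w5.npy",W);cv2.imwrite("pics/w5.png",im)
P=W.reshape(-1,3); P=P[np.isfinite(P).all(1)]
def rect(n,x0,x1,y0,y1,z0,z1):
    Q=P[(P[:,0]>x0)&(P[:,0]<x1)&(P[:,1]>y0)&(P[:,1]<y1)&(P[:,2]>z0)&(P[:,2]<z1)]
    if len(Q)>10: print(n,np.round(np.array(sum(map(lambda a:list(a) if hasattr(a,'__len__') else [a],cv2.minAreaRect((Q[:,:2]*1000).astype(np.float32))),[])),1),round(np.median(Q[:,2])*1000,1),len(Q))
    else: print(n,len(Q))
rect("mid",.5095,.545,-.40,-.34,.060,.075)
rect("cell",.478,.5095,-.37,-.32,.060,.075)
rect("mod",.54,.6,-.4,-.33,.050,.059)
rect("modstud",.54,.6,-.4,-.33,.059,.07)
rect("rim",.42,.61,-.41,-.30,.028,.040)
rect("cells",.42,.61,-.41,-.30,.060,.08)
rel(560,-250,240,-40); rel(486,42,240,-71);rel(486,42,160,-71)
E
```

```text
t: 18.58
eef_pos: [0.5616, -0.3659, 0.2397]
ee_rot: [-3.141, -0.0, -0.32]
force: [-0.7, 0.5, -0.7]
width: 0.0601
gripper_force: 0.0
mid [ 524.7 -353.9   25.4   24.6   72.2] 67.7 566
cell [ 494.3 -344.4   25.1   25.2   70.8] 67.6 543
mod [ 559.9 -366.1   24.2   35.3   71.2] 57.0 851
modstud [ 561.2 -366.3   16.1   27.2   70.8] 60.3 66
rim [ 513.7 -350.1   37.1  144.4   71.6] 33.5 1208
cells [ 515.7 -351.1   25.5  116.9   72. ] 67.6 1508
target (560, -250, 240, -40): [ -37.7 -109.5   -1.1] [-1.000e-04  1.300e-03  3.777e-01]
target (486, 42, 240, -71): [-199.9 -363.3   -0.8] [3.000e-04 1.300e-03 9.188e-01]
target (486, 42, 160, -71): [-199.8 -363.3   79.2] [3.000e-04 1.300e-03 9.188e-01]
```

```bash
python3 - <<'E'
from h import *
rel(465,96,250,-71)
E
```

```text
target (465, 96, 250, -71): [-236.9 -407.9  -10.7] [3.000e-04 1.300e-03 9.188e-01]
```

```bash
python3 -m jog '[[[-237,-408,-11,0,0,0.919,80],[-237,-408,-11,0,0,0.919,80],[-237,-408,-11,0,0,0.919,80],[-237,-408,-11,0,0,0.919,80],[-237,-408,-11,0,0,0.919,80],[-237,-408,-11,0,0,0.919,80],[-237,-408,-11,0,0,0.919,80],[-237,-408,-11,0,0,0.919,80],[-237,-408,-11,0,0,0.919,80],[-237,-408,-11,0,0,0.919,80],[-237,-408,-11,0,0,0.919,80],[-237,-408,-11,0,0,0.919,80]]]' && python3 - <<'E'
from h import *
im,W=cloud("wrist");np.save("w6.npy",W);cv2.imwrite("pics/w6.png",im)
P=W.reshape(-1,3); P=P[np.isfinite(P).all(1)]
def rect(n,x0,x1,y0,y1,z0,z1):
    Q=P[(P[:,0]>x0)&(P[:,0]<x1)&(P[:,1]>y0)&(P[:,1]<y1)&(P[:,2]>z0)&(P[:,2]<z1)]
    if len(Q)>10: print(n,np.round(np.array(sum(map(lambda a:list(a) if hasattr(a,'__len__') else [a],cv2.minAreaRect((Q[:,:2]*1000).astype(np.float32))),[])),1),round(np.median(Q[:,2])*1000,1),len(Q))
    else: print(n,len(Q))
rect("cover",.42,.56,-.06,.15,.035,.042)
rect("socket",.42,.56,-.06,.15,.044,.052)
s=arm.get_state();print(s["eef_pos"],np.degrees(s["ee_rot"]),s["q"])
E
```

```text
t: 20.12
eef_pos: [0.4656, 0.0946, 0.2503]
ee_rot: [3.141, -0.0, -1.241]
force: [0.4, 1.0, -0.4]
width: 0.0801
gripper_force: 0.0
cover [481.2  47.8  38.5 144.6  18.9] 39.0 5218
socket [495.9   4.9  17.8  25.3  18.5] 47.3 234
[0.46553847 0.09475692 0.2503666 ] [ 1.79975859e+02 -7.09895979e-03 -7.11148900e+01] [ 6.16376377e-01  7.13296555e-03 -3.72909629e-01 -3.65301666e-07
 -1.19119292e+00 -2.86768917e-01]
```

View pics/w6.png

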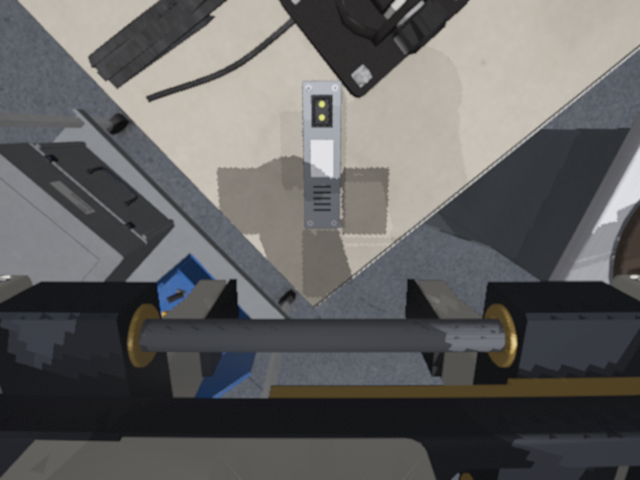

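The cover lies at (322,155), with the socket end at (322,110) and clear bench on both sides.

```bash
python3 -m jog '[[[50,0.4,60,0,0,0,80],[50,0.4,120,0,0,0,80],[50,0.4,160,0,0,0,80],[50,0.4,160,0,0,0,80],[50,0.4,160,0,0,0,80],[50,0.4,160,0,0,0,80]]]' && python3 - <<'E'
from h import *
rel(481.2,47.8,10,-71.1)
E
```

```text
t: 20.92
eef_pos: [0.4828, 0.0491, 0.0928]
ee_rot: [-3.138, 0.0, -1.239]
force: [-0.6, -0.4, 0.0]
width: 0.0799
gripper_force: 0.0
target (481.2, 47.8, 10, -71.1): [ 0.7  2.3 82.8] [-0.004   0.0004  0.0021]
```

```bash
python3 -m jog '[[[0.5,1,40,0,0,0,80],[0.5,1,70,0,0,0,70],[0.5,1,80,0,0,0,60],[0.5,1,80,0,0,0,50],[0.5,1,80,0,0,0,44],[0.5,1,80,0,0,0,38],[0.5,1,80,0,0,0,33],[0.5,1,80,0,0,0,33],[0.5,1,80,0,0,0,33],[0.5,1,80,0,0,0,33]]]' 30
```

```text
t: 22.18
eef_pos: [0.4811, 0.0479, 0.0114]
ee_rot: [-3.14, 0.0, -1.239]
force: [-1.5, 0.7, 7.3]
width: 0.0369
gripper_force: 30.0
```

```bash
python3 -m jog '[[[0,0,-10,0,0,0,33],[0,0,-40,0,0,0,33],[0,0,-90,0,0,0,33],[0,0,-140,0,0,0,33],[0,0,-190,0,0,0,33],[0,0,-230,0,0,0,33],[0,0,-230,0,0,0,33],[0,0,-230,0,0,0,33],[0,0,-230,0,0,0,33]]]' && python3 - <<'E'
from h import *
im,W=cloud("wrist"); cv2.imwrite("pics/w7.png",im)
np.save("w7.npy",W)
s=arm.get_state();print(s["eef_pos"],np.degrees(s["ee_rot"]),s["force"],s["moment"],s["width"])
rel(514,-350.3,240,-18.4)
E
```

```text
t: 23.3
eef_pos: [0.4797, 0.0472, 0.2394]
ee_rot: [3.139, -0.0, -1.239]
force: [0.4, 0.6, -1.2]
width: 0.0369
gripper_force: 30.0
[0.47986062 0.047283   0.23946019] [ 1.79871262e+02 -9.70986801e-03 -7.10131130e+01] [-0.05349498 -0.62336176 -0.98910957] [0.04990018 0.10176575 0.04157712] 0.036668264837580816
target (514, -350.3, 240, -18.4): [ 3.871e+02  9.710e+01 -3.000e-01] [ 2.200e-03  9.000e-04 -9.183e-01]
```

View pics/w7.png

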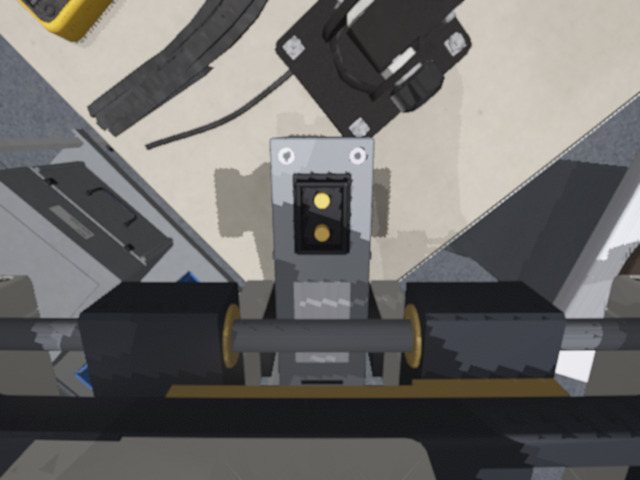

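The cover is held squarely: top face at (322,215), socket at (322,217).

```bash
python3 -m jog '[[[20,5,0,0,0,-0.05,33],[60,15,0,0,0,-0.14,33],[100,25,0,0,0,-0.24,33],[140,35,0,0,0,-0.33,33],[180,45,0,0,0,-0.43,33],[220,55,0,0,0,-0.52,33],[260,65,0,0,0,-0.62,33],[300,75,0,0,0,-0.71,33],[340,85,0,0,0,-0.81,33],[370,93,0,0,0,-0.88,33],[387,97,0,0,0,-0.918,33],[387,97,0,0,0,-0.918,33],[387,97,0,0,0,-0.918,33],[387,97,0,0,0,-0.918,33],[387,97,0,0,0,-0.918,33]]]' && cat > cov.py <<'E'
from h import *
im,W=cloud("wrist")
s=arm.get_state();T=s["eef_pos"]*1000;print(s["t"],T,np.degrees(s["ee_rot"]),s["force"],s["width"],s["gripper_force"])
P=W.reshape(-1,3)*1000; P=P[np.isfinite(P).all(1)]
a=s["ee_rot"][2]; ex=np.array([np.cos(a),np.sin(a)]); ey=np.array([-ex[1],ex[0]])
D=P[:,:2]-T[:2]; u=D@ex; v=D@ey; z=P[:,2]-T[2]
m=(u>15)&(u<90)&(abs(v)<30)&(z>20)&(z<34)
A=np.c_[u[m],v[m],np.ones(m.sum())]; c=np.linalg.lstsq(A,z[m],rcond=None)[0]
r=z[m]-A@c; k=abs(r)<1.5; c=np.linalg.lstsq(A[k],z[m][k],rcond=None)[0]
print("plane slopes x,y, z0",c,k.sum(),"=> rim z",T[2]+c[2]-39)
uu,vv=u[m][k],v[m][k]
print("end",np.percentile(uu,[99,99.7,100]),"v",np.percentile(vv,[.3,99.7]))
q=k&(u[m]>24)
(cc,ss,aa)=cv2.minAreaRect(np.c_[u[m][q],v[m][q]].astype(np.float32));print("rect",cc,ss,aa)
Q=P[(abs(P[:,0]-515)<95)&(abs(P[:,1]+350)<60)&(P[:,2]>28)&(P[:,2]<40)]
if len(Q)>30:print("rim",cv2.minAreaRect(Q[:,:2].astype(np.float32)))
Q=P[(abs(P[:,0]-560)<30)&(abs(P[:,1]+366)<30)&(P[:,2]>50)&(P[:,2]<62)]
if len(Q)>30:print("mod",cv2.minAreaRect(Q[:,:2].astype(np.float32)))
E
python3 cov.py
```

```text
t: 25.22
eef_pos: [0.5149, -0.3494, 0.2408]
ee_rot: [-3.142, -0.0, -0.321]
force: [0.3, -0.2, -1.7]
width: 0.0366
gripper_force: 30.0
25.275 [ 514.88599663 -349.45053408  240.80062239] [-1.79998596e+02 -2.09216476e-02 -1.83736137e+01] [ 0.65678042 -0.53752183 -0.07555752] 0.03692828272960436 29.99828964471817
plane slopes x,y, z0 [ 9.45545317e-04 -1.91830368e-03  2.76181891e+01] 12049 => rim z 229.4188114422464
end [72.5457638  72.88060614 73.21249375] v [-17.07632041  19.48867401]
rect (48.59911346435547, 1.1827449798583984) (49.2021598815918, 36.967689514160156) 0.05569028854370117
```

```bash
python3 -m jog '[[[-1.2,2.2,10,0,0,0,33],[-1.2,2.2,40,0,0,0,33],[-1.2,2.2,75,0,0,0,33],[-1.2,2.2,105,0,0,0,33],[-1.2,2.2,120,0,0,0,33],[-1.2,2.2,125,0,0,0,33],[-1.2,2.2,125,0,0,0,33],[-1.2,2.2,125,0,0,0,33],[-1.2,2.2,125,0,0,0,33]]]' && python3 cov.py
```

```text
t: 26.4
eef_pos: [0.5134, -0.3518, 0.1165]
ee_rot: [3.142, -0.002, -0.321]
force: [0.2, 0.2, -0.6]
width: 0.0368
gripper_force: 30.0
26.45 [ 513.26783104 -351.77068471  116.34352701] [ 1.79998800e+02 -7.40674006e-02 -1.84046763e+01] [ 0.20296206 -0.32369423 -0.98396216] 0.03695914216510033 29.998345971107483
plane slopes x,y, z0 [ 2.18288889e-03 -6.15361521e-04  2.77764834e+01] 12108 => rim z 105.12001045445132
end [72.6547078  72.99074588 73.00973757] v [-17.16484444  19.40344479]
rect (48.509422302246094, 1.1224346160888672) (49.01227951049805, 37.01673126220703) 0.026040323078632355
```

```bash
python3 -m jog '[[[0.2,-0.5,6,0,0,0,33],[0.2,-0.5,12,0,0,0,33],[0.2,-0.5,18,0,0,0,33],[0.2,-0.5,22,0,0,0,33],[0.2,-0.5,23.5,0,0,0,33],[0.2,-0.5,23.5,0,0,0,33],[0.2,-0.5,23.5,0,0,0,33],[0.2,-0.5,23.5,0,0,0,33],[0.2,-0.5,23.5,0,0,0,33],[0.2,-0.5,23.5,0,0,0,33]]]' && python3 cov.py && python3 - <<'E'
from h import *
im,W=cloud("side"); cv2.imwrite("pics/side9.png",im[150:450,200:600].repeat(2,0).repeat(2,1)); P=W.reshape(-1,3)*1000; P=P[np.isfinite(P).all(1)]
def rect(n,x0,x1,y0,y1,z0,z1):
    Q=P[(P[:,0]>x0)&(P[:,0]<x1)&(P[:,1]>y0)&(P[:,1]<y1)&(P[:,2]>z0)&(P[:,2]<z1)]
    if len(Q)>10:print(n,cv2.minAreaRect(Q[:,:2].astype(np.float32)),len(Q))
rect("ipa",520,590,-230,-150,100,125);rect("flux",700,760,-200,-140,60,85);rect("spool",640,730,-380,-300,34,46);rect("rim",420,610,-420,-310,30,40)
rect("covtop",420,610,-420,-300,116,124)
E
```

```text
t: 27.7
eef_pos: [0.5133, -0.3512, 0.0921]
ee_rot: [-3.142, -0.0, -0.321]
force: [0.7, 1.1, -0.9]
width: 0.0366
gripper_force: 30.0
27.75 [ 513.2804242  -351.24470946   92.12019243] [-1.79999970e+02 -4.90541432e-03 -1.84084273e+01] [ 0.06678239  0.6898486  -1.44736354] 0.03713283053551868 29.998369216918945
plane slopes x,y, z0 [-2.82178642e-04 -2.23208360e-04  2.76952835e+01] 12052 => rim z 80.81547593408436
end [72.59048432 72.92274772 72.94414225] v [-17.11179668  19.42201839]
rect (48.46824645996094, 1.141366958618164) (48.943260192871094, 36.952205657958984) 0.018283357843756676
flux ((746.1563720703125, -155.86297607421875), (15.8677339553833, 17.44738006591797), 10.886362075805664) 90
spool ((687.1019287109375, -335.6274108886719), (50.641685485839844, 51.19063186645508), 88.98497009277344) 572
rim ((514.6542358398438, -352.1656188964844), (40.06951141357422, 143.666259765625), 71.87394714355469) 836
covtop ((515.7092895507812, -352.0181884765625), (39.89835739135742, 143.29286193847656), 71.83695983886719) 625
```

View pics/side9.png

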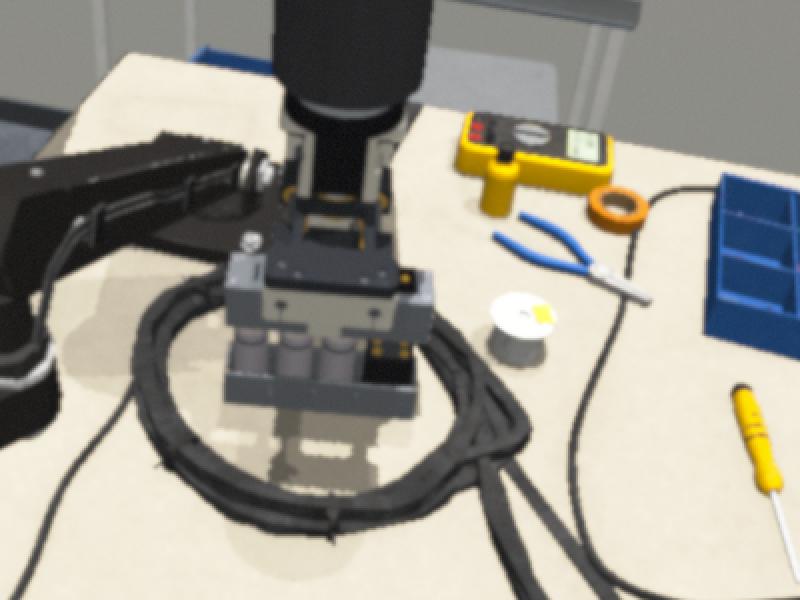

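The side view shows the cover level over the tray at (330,295), with its socket end over the module at (390,350) and a visible gap above the cells. The side camera puts the cover within about 1 mm of the tray centre. The flux bottle and spool have not moved. The IPA bottle is hidden behind the gripper, but nothing came near it.

```bash
python3 -c "
from station import arm
print(arm.job_done())"
```

```text
the job is handed in; nothing more can be done
None
```

The job is handed in: the cell and module are fully down in their bays, and the arm is holding the cover level and lined up about 12 mm above the cell tops, socket end over the module. The hand-in returned no verdict, and in the last picture the gripper hid the IPA bottle, so I couldn't confirm that it hadn't moved.

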